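# Restock the supply tray between the stapler and the tape dispenser

## Robot

A 6-joint arm with a two-finger parallel gripper is mounted at the origin on a cart in front of the work surface, level with it; the furniture and walls round the work are solid. World frame = base frame: x ahead of the robot, y to its left, z up, the work surface at z = 0. Lengths are in m, angles in rad, forces in N, time in s.
With the tool pointing down it reaches from about 0.3 to 0.775 m from the base axis. Payload 14.6 kg.
Tool frame: the origin (TCP) lies midway between the tips of the shut fingers; the grasp point (between the pads) lies 19 mm behind it (ctrl.pinch_z is the distance from the TCP to the grasp point, in m); z points along the fingers, y is the line along which they close (so a half turn about z gives the same grasp; the last joint's range is limited). The gripper opens to 94 mm and grips with 3 to 60 N. Pads are 16 mm wide; open, the fingers measure 119 mm over their backs; the gripper's body (75 mm by 177 mm) begins 78 mm behind the grasp point.
Start: joints at [-1.345, 0.3, 1.521, -0, 1.321, -0.067], TCP at [0.159, -0.527, 0.205] pointing down, gripper open.
Joint ranges: [-3.03, 3.03], [-0.79, 2.21], [0.23, 2.52], [-1.04, 4.18], [0, 3.07], [-2.55, 2.55]. Speed limits (rad/s): [2.22, 2.22, 2.57, 3.14, 3.14, 3.14].

## Interface

Orientations are given as [roll, pitch, yaw] about the fixed x, y, z axes, in that order (R = Rz(yaw) Ry(pitch) Rx(roll)).
In Python, from station import ctrl gives the robot as it stands.
- The arm moves only by the tool jog_arm, never from a script. Its argument "motion" is a list of rows, each a list of 7 numbers: the shift along the tool's x, y, z in m, then the turn, a rotation vector about the tool's x, y, z in rad, then the opening, from -1 (shut) to 1 (fully open). In form: [[tx, ty, tz, rx, ry, rz, gripper], ...]. A call has 1 to 5 rows; each row shifts and turns the commanded pose from where the row before left it, along the tool's axes as they then stand; what a row does not reach is not made up. A row lasts 1/10 s, in which the tool goes at most 50 mm and 8.59 degrees, less where a joint would pass 70% of its speed; a pose out of reach is approached as far as the arm can. A call is refused whole if a number of a shift passes 0.05 or a number of a turn 0.15, either way. A call with a gripper value outside its range is refused whole. The fingers move at their own pace and stop on an object; "squeeze" is the grip in N (left out, the last holds). Time passes only in rows, so rows that do not move let the fingers close. It gives the time, the measured TCP pose, the force, the opening and the grip force at its end, in the units of the state.
- ctrl.get_obs(): the state, without advancing time (a new reading comes with each control period).
- ctrl.camera(name): name is "scene" or "top"; returns the picture (420x560x3 uint8, red, green, blue); there is no depth.
- ctrl.camera_model(name): a dict with "intrinsics" (3x3 intrinsics, pixels), "rvec" (rotation vector, rad) and "tvec" (3), from world to camera coordinates, as OpenCV has them. Camera axes: x right, y down, z forward; pixel columns grow to the right and rows downward; lengths in m; the calibration is good to about 2 mm. A picture is of the moment at which its call begins. camera_model takes no time and is no camera call.
- ctrl.hand_in(): hands the job in; it is judged then, once.
The state is a dict: "time_s": time; "qpos": joint angles; "joint_vel": joint speeds; "tau": joint torques, N m; "ee_pos": TCP position; "eef_rot": TCP orientation; "force": force on the tool from outside, world axes, zero at the start; "moment": the same for the moment, N m; "grip_width": finger opening in m; "grip_force": force on a finger pad.
Only numpy, scipy, OpenCV 4.12 (cv2) and the standard library are available. Lean on these libraries where they do the work, as an engineer would, in place of code of your own. Each camera call takes 0.05 s, during which the arm holds its last target. There are 200 camera calls.

## Task

Restock the shallow grey supply tray that stands between the stapler and the tape dispenser, so that each refill lies beside the machine that uses it: the staple box flat and lengthwise in the bay next to the stapler, the white tape roll flat in the bay next to the tape dispenser, and the yellow sticky notes in the bay between them. Lay the blue marker in the long pen trough in front of the bays and stand the glue stick upright in the small pocket at the end of the trough. Leave the black marker and the eraser where they are.

Things in the scene. Friction and masses are not known exactly. Their poses are not given: they have to be found in the camera images.
- supply_tray: shallow grey tray, fixed, 140 (x) x 214 (y) mm; origin: centre of its underside, on the counter; own -x is its front, facing the robot, +y its left. Floor 2.5 mm thick, walls 4 mm thick, 10 mm high. At the back three bays, each 84 (x) x 66 (y) inside, centres x +24, y +70 / 0 / -70. In front the pen trough, 44 x 156 inside, centre (-44, -25), and left of it a pocket, 44 x 46 inside, centre (-44, +80) mm
- stapler: black desk stapler, 36 x 141 mm, 49 mm high, does not move; stands at the left or the right end of the tray (changes from start to start), about 160 mm from the tray's centre, its long axis (own y) pointing towards the robot. Origin: centre of its underside. (Another one lies far back on the left: not meant)
- tape_dispenser: black weighted tape dispenser with a beige reel, 52 x 172 mm, 87 mm high, does not move; stands at the other end of the tray, about 160 mm from the tray's centre, its long axis (own y) pointing towards the robot. Origin: centre of its underside. (Another one stands far back on the left: not meant)
- staple_box_centre (a point): flat green and white card box of staples, 42 (own x) x 68 (own y) x 19 mm high, lying flat on the counter; point at its centre, 9.5 mm above its underside. Rigid, about 110 g
- tape_roll_centre (a point): small white roll of tape with a brown core, lying flat, 44 mm in diameter, 30 mm high (the refill for the dispenser); point at its centre, 15 mm above its underside. About 40 g
- sticky_notes_centre (a point): block of yellow sticky notes, 50 x 50 mm, lying flat; the solid block is 18 mm high (its curled top sheet, only seen, rises to 24 mm). Point at the centre of the solid block, 9 mm above its underside. About 30 g
- blue_marker_centre (a point): marker pen with grey-white barrel and blue cap, lying on its side, 17 (own x) x 132 (own y, its length) x 17 mm high; it does not roll. Point at its centre, 8.5 mm above its underside. About 18 g
- glue_stick_centre (a point): glue stick standing upright, red cap, white body, 30 mm in diameter, 96 mm high (body between 12 and 65 mm height is 28 mm in diameter); point on its axis, 48 mm above its underside. About 36 g, tips over easily. It stands in front of the tray, to the left or the right (one far back by the pen cup is not meant)
- black_marker_centre (a point): marker pen like the blue one but with a black cap, lying among the things, 17 x 132 x 17 mm; stays where it is. Point at its centre, 8.5 mm above its underside
- eraser_centre (a point): pink eraser, 20 x 44 x 12 mm, lying in front of the tray; stays where it is. Point at its centre, 6 mm above its underside
Things that resemble listed ones, but are neither listed nor needed, are in the scene too. What is shaped like the part that bears blue_marker_centre but brown is not meant.

How it is judged:
At the end, for the whole second after the job is handed in: Staple box flat on the floor of the outer bay next to the stapler, tape roll likewise next to the dispenser, sticky notes in the middle bay (within 22 mm in x, 14 mm in y, of the bay centre); marker on the trough floor; glue stick upright in the pocket (within 11 mm); all at rest (x of staple_box_centre in the frame of supply_tray between 0.002 and 0.046 m and z of staple_box_centre in the frame of supply_tray between 0.009 and 0.015 m and angle between each of staple_box_centre, tape_roll_centre, sticky_notes_centre, glue_stick_centre's own z axis and vertical below 0.08 rad and x of tape_roll_centre in the frame of supply_tray between 0.002 and 0.046 m and z of tape_roll_centre in the frame of supply_tray between 0.0145 and 0.0205 m and x of sticky_notes_centre in the frame of supply_tray between 0.002 and 0.046 m and z of sticky_notes_centre in the frame of supply_tray between 0.0085 and 0.0145 m and ((y of stapler in the frame of supply_tray above 0 m and y of staple_box_centre in the frame of supply_tray between 0.056 and 0.084 m) or (y of stapler in the frame of supply_tray below 0 m and y of staple_box_centre in the frame of supply_tray between -0.084 and -0.056 m)) and ((y of tape_dispenser in the frame of supply_tray above 0 m and y of tape_roll_centre in the frame of supply_tray between 0.056 and 0.084 m) or (y of tape_dispenser in the frame of supply_tray below 0 m and y of tape_roll_centre in the frame of supply_tray between -0.084 and -0.056 m)) and y of sticky_notes_centre in the frame of supply_tray between -0.014 and 0.014 m and x of blue_marker_centre in the frame of supply_tray between -0.06 and -0.028 m and y of blue_marker_centre in the frame of supply_tray between -0.041 and -0.009 m and z of blue_marker_centre in the frame of supply_tray between 0.008 and 0.014 m and x of glue_stick_centre in the frame of supply_tray between -0.055 and -0.033 m and y of glue_stick_centre in the frame of supply_tray between 0.069 and 0.091 m and z of glue_stick_centre in the frame of supply_tray between 0.0475 and 0.0535 m and linear speed of each of staple_box, sticky_notes, tape_roll, blue_marker, glue_stick below 0.02 m/s); the robot touches nothing.
It fails at once if the black marker is moved by more than 30 mm (distance of black_marker_centre from where it was at the start of the episode above 0.03 m).
It fails at once if the eraser is moved by more than 30 mm (distance of eraser_centre from where it was at the start of the episode above 0.03 m).
It also fails if it takes over 125 s, if anything falls off the work surface, if the arm or the gripper's body presses on something with over 40 N, if the wrist force passes 120 N, or if a joint passes its speed limit or range.

## Working session

There is one attempt and no reset: what is moved stays moved. The work goes in short steps, Python scripts to look and compute and a tool call to move; the robot and the scene stay as the last step left them, time stands still between calls to the robot, and variables do not carry over. Pictures are saved under pics/ and viewed, at most 14 in all, crops included, and the job is handed in when it is done.

Besides the shell and the picture viewer there is one more tool, called after ">>>" as name(argument=value, ...), one argument or row to a line, values as JSON. jog_arm: Moves the arm, as the interface text tells. Its arguments: {"type":"object","properties":{"motion":{"type":"array"},"squeeze":{"type":"number"}},"required":["motion"]}

```bash
mkdir -p pics; ls; cat > h.py <<'E'
import numpy as np, cv2
from station import ctrl
def snap(n,f):
    im=ctrl.camera(n)[:,:,::-1].copy(); cv2.imwrite('pics/'+f+'.png',im); return im
def ray(n,px,z):
    m=ctrl.camera_model(n); K=np.array(m["intrinsics"]);R=cv2.Rodrigues(np.array(m["rvec"],float))[0];t=np.array(m["tvec"],float).ravel()
    d=R.T@np.linalg.inv(K)@np.array([px[0],px[1],1.]); c=-R.T@t
    return c+d*(z-c[2])/d[2]
def proj(n,P):
    m=ctrl.camera_model(n)
    return cv2.projectPoints(np.array(P,float).reshape(-1,3),np.array(m["rvec"],float),np.array(m["tvec"],float),np.array(m["intrinsics"],float),None)[0].reshape(-1,2)
E
python3 - <<'E'
from h import *
for n in("top","scene"):
    im=snap(n,n+"0"); cv2.imwrite(f'pics/{n}0b.png',cv2.resize(im,(800,600),interpolation=cv2.INTER_CUBIC))
    m=ctrl.camera_model(n);R=cv2.Rodrigues(np.array(m["rvec"],float))[0];print(n,-R.T@np.array(m["tvec"]).ravel(),m["intrinsics"])
print(ctrl.get_obs(),ctrl.pinch_z)
E
```

```text
pics
top [0.36102578 0.06540713 1.55202832] [[472.50027265   0.         262.399607  ]
 [  0.         472.50027265 205.12838451]
 [  0.           0.           1.        ]]
scene [-0.20343636  0.86862296  0.85006557] [[426.55927883   0.         280.20268728]
 [  0.         426.55927883 212.22831062]
 [  0.           0.           1.        ]]
{'time_s': 0.1, 'qpos': array([-1.34461142e+00,  3.00418165e-01,  1.52150141e+00, -6.05192902e-05,
        1.32069789e+00, -6.66151099e-02]), 'joint_vel': array([-0.00119629, -0.00096555, -0.00071299,  0.00171691,  0.00176964,
       -0.0001446 ]), 'tau': array([ 9.91699417e-04, -5.32642615e+01, -3.53283834e+01,  7.09692668e-02,
        2.34675634e-02, -5.52034885e-05]), 'ee_pos': array([ 0.15867128, -0.52637558,  0.20494907]), 'eef_rot': array([-3.14056622e+00, -9.72619279e-06,  2.92815017e-01]), 'force': array([-0.48346738, -0.51415925, -0.03530305]), 'moment': array([ 0.00490412, -0.02289858, -0.02161377]), 'grip_force': 0.0, 'grip_width': 0.09365451734624025} 0.0188
```

View pics/top0b.png

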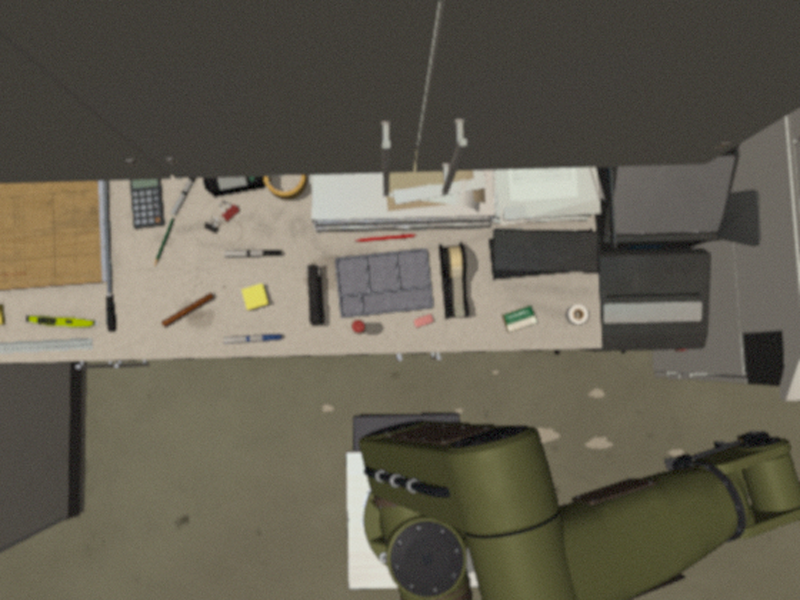

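View pics/scene0b.png

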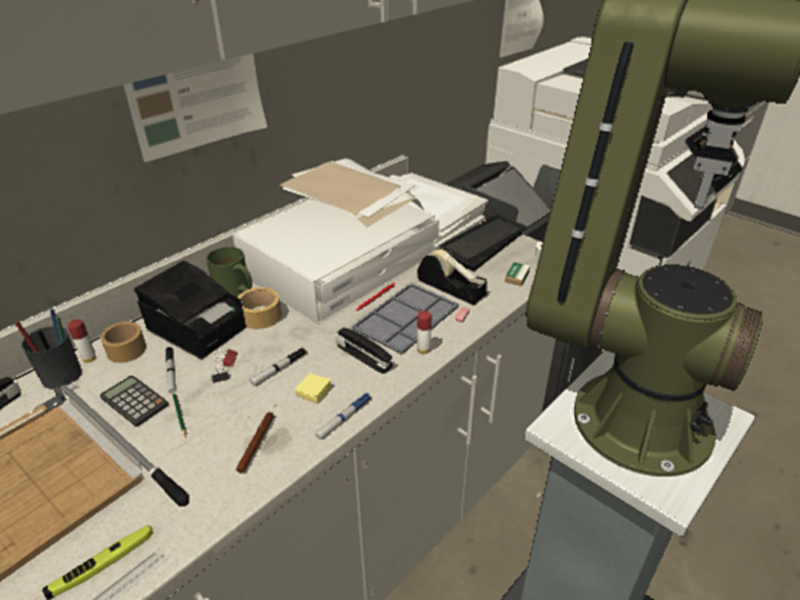

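Top view (800x600): the stapler (317,295) is left of the tray (385,283), and the dispenser (453,280) is right of it. The staple box is at (519,319), the roll at (577,314), the notes at (255,297) and the glue stick at (360,327). Candidates for the blue marker are the blue-capped pen (254,338), the black-capped one (254,253), the brown one (188,309) and the highlighter (60,322); I choose (254,338). Next I'll check with close crops.

```bash
python3 - <<'E'
from h import *
im=cv2.imread('pics/top0.png')
# orig px: crop left: x150-310,y165-245 ; right: x 230..430
a=cv2.resize(im[165:250,148:308],(800,425),interpolation=cv2.INTER_CUBIC);cv2.imwrite('pics/cl.png',a)
b=cv2.resize(im[165:250,268:428],(800,425),interpolation=cv2.INTER_CUBIC);cv2.imwrite('pics/cr.png',b)
E
```

```text
(no output)
```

View pics/cl.png

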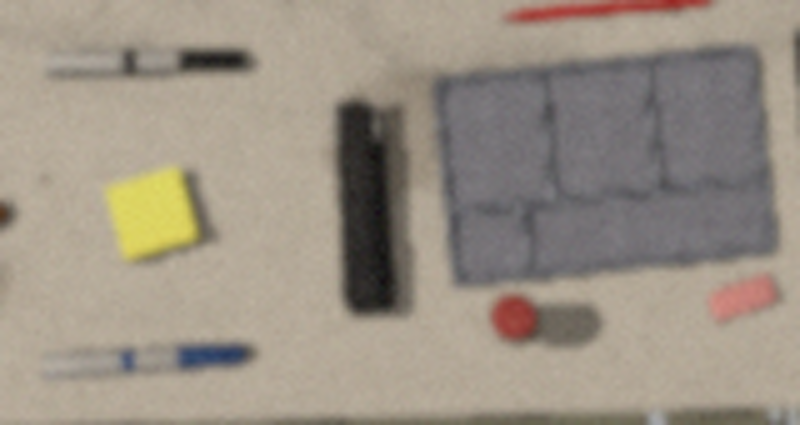

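View pics/cr.png

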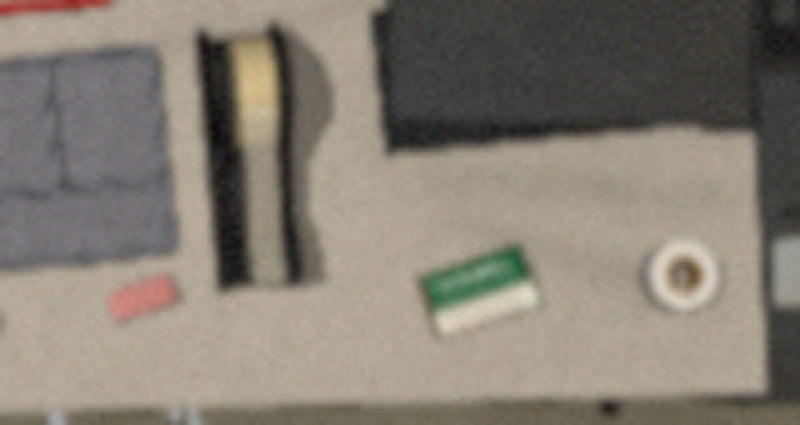

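The crops confirm the choices. In crop L, the blue-capped marker runs (40,365)-(255,352), the black one is at the top, the notes are at (154,214), the glue cap is at (515,318), and the tray corners run from (438,78) to (777,252). In crop R, the staple box is centred at (479,290) and the roll at (682,275).

```bash
python3 - <<'E'
from h import *
np.set_printoptions(precision=4,suppress=True)
L=lambda p:((p[0]+.5)/5-.5+148,(p[1]+.5)/5-.5+165)
Rr=lambda p:((p[0]+.5)/5-.5+268,(p[1]+.5)/5-.5+165)
def quad(nm,f,pts,z):
    W=np.array([ray("top",f(p),z)for p in pts])[:,:2]
    r=cv2.minAreaRect(W.astype(np.float32)*1000)
    e=W[1]-W[0]; print(nm,"c",W.mean(0),"edges",np.linalg.norm(np.roll(W,-1,0)-W,axis=1),"ang01",np.degrees(np.arctan2(e[1],e[0]))); return W.mean(0)
t=quad("tray",L,[(438,78),(757,47),(777,252),(455,285)],.010)
n=quad("notes",L,[(106,186),(181,168),(201,240),(130,262)],.02)
e=quad("eraser",L,[(709,297),(770,277),(779,297),(717,320)],.012)
s=quad("box",Rr,[(420,276),(520,245),(540,298),(437,335)],.019)
b=quad("blue",L,[(40,365),(255,352)],.0085)
k=quad("black",L,[(45,63),(255,61)],.0085)
g=ray("top",L((515,318)),.096); r=ray("top",Rr((682,275)),.03)
print("glue",g,"roll",r)
st=[ray("top",L(p),.045)[:2] for p in[(338,105),(350,310),(393,310),(382,105)]];print("stapler",np.array(st))
dp=[ray("top",Rr(p),.03)[:2] for p in[(200,35),(220,288),(300,280),(280,30)]];print("disp",np.array(dp))
sc=800/560
for nm,p,z in[("notes",n,.018),("box",s,.019),("blue",b,.017),("black",k,.017),("glue",g,.096),("glue",g,.0),("tray",t,.0025)]:
    print(nm,proj("scene",[p[0],p[1],z])[0]*sc)
# colour centroids top
im=cv2.imread('pics/top0.png').astype(int);B,G,R=im[...,0],im[...,1],im[...,2]
def cen(m,x0,x1,y0,y1):
    y,x=np.nonzero(m[y0:y1,x0:x1]);return x.mean()+x0,y.mean()+y0,len(x)
c=cen((R-B>60)&(G>130),165,195,195,222);print("notes",c,ray("top",c[:2],.02)[:2])
c=cen((R-G>60),240,262,220,238);print("glue",c,ray("top",c[:2],.096)[:2])
E
```

```text
tray c [0.5314 0.0618] edges [0.2113 0.136  0.2116 0.1372] ang01 -85.98955492844718
notes c [0.5062 0.3577] edges [0.0504 0.0492 0.0483 0.0525] ang01 -77.96609873587892
eraser c [ 0.4418 -0.0251] edges [0.0419 0.0143 0.0431 0.0158] ang01 -73.36304260902662
box c [ 0.4417 -0.2419] edges [0.0681 0.0365 0.0711 0.0396] ang01 -74.31537391132511
blue c [0.4125 0.3654] edges [0.1411 0.1411] ang01 -88.04402469236618
black c [0.6084 0.3621] edges [0.1393 0.1393] ang01 -91.04710233960144
glue [0.4286 0.1211 0.096 ] roll [ 0.4463 -0.3699  0.03  ]
stapler [[0.5711 0.2339]
 [0.4389 0.2283]
 [0.4381 0.2008]
 [0.5704 0.2055]]
disp [[ 0.6108 -0.0662]
 [ 0.4458 -0.0733]
 [ 0.4496 -0.1249]
 [ 0.6127 -0.1182]]
notes [313.2365 383.6413]
box [516.4224 269.8847]
blue [343.2303 410.2277]
black [278.7654 361.1817]
glue [424.1459 313.6052]
glue [423.2703 349.473 ]
tray [406.3248 315.7982]
notes (np.float64(177.93385214007782), np.float64(207.2295719844358), 257) [0.5068 0.3596]
glue (np.float64(250.375), np.float64(228.02083333333334), 48) [0.4292 0.1217]
```

```bash
cat > plan.py <<'E'
import sys,math,json
from h import *
def plan(x,y,z,yaw,n,g,start=None):
    """rows from measured (or given) pose to target; prints rows in groups of 5"""
    o=ctrl.get_obs()
    p,w=(np.array(o["ee_pos"]),float(o["eef_rot"][2])) if start is None else (np.array(start[:3]),start[3])
    T=np.array([x,y,z]); dy=(yaw-w+math.pi)%(2*math.pi)-math.pi
    rows=[]
    for i in range(n):
        d=(T-p)/(n-i); a=(yaw-w+math.pi)%(2*math.pi)-math.pi; a=a/(n-i)
        c,s=math.cos(w),math.sin(w)
        r=[round(c*d[0]+s*d[1],3),round(s*d[0]-c*d[1],3),round(-d[2],3),0,0,round(-a,3),g]
        p=p+np.array([c*r[0]+s*r[1],s*r[0]-c*r[1],-r[2]]); w-=r[5]; rows.append(r)
    for i in range(0,n,5): print(json.dumps(rows[i:i+5]).replace(" ",""))
    return [*p,w]
E
python3 - <<'E'
from plan import *
s=plan(.446,-.370,.12,1.571,10,1); plan(.446,-.370,.012,1.571,4,1,s)
E
```

```text
[[0.032,-0.007,0.008,0,0,-0.128,1],[0.033,-0.002,0.009,0,0,-0.128,1],[0.033,0.002,0.008,0,0,-0.128,1],[0.032,0.006,0.009,0,0,-0.128,1],[0.031,0.01,0.008,0,0,-0.128,1]]
[[0.03,0.014,0.009,0,0,-0.128,1],[0.028,0.017,0.008,0,0,-0.128,1],[0.025,0.021,0.009,0,0,-0.127,1],[0.022,0.023,0.008,0,0,-0.128,1],[0.02,0.026,0.009,0,0,-0.127,1]]
[[-0.0,0.0,0.027,0,0,-0.0,1],[-0.0,0.0,0.027,0,0,-0.0,1],[-0.0,0.0,0.027,0,0,-0.0,1],[-0.0,0.0,0.027,0,0,-0.0,1]]
```

>>> jog_arm(
  motion=[
    [0.032,-0.007,0.008,0,0,-0.128,1],
    [0.033,-0.002,0.009,0,0,-0.128,1],
    [0.033,0.002,0.008,0,0,-0.128,1],
    [0.032,0.006,0.009,0,0,-0.128,1],
    [0.031,0.01,0.008,0,0,-0.128,1],
  ],
)

```text
time_s: 0.6
ee_pos: [0.3042, -0.4481, 0.1628]
eef_rot: [-3.141, -0.0, 0.938]
force: [-0.6, -0.3, 0.4]
grip_width: 0.0943
grip_force: 0.0
```

>>> jog_arm(
  motion=[
    [0.03,0.014,0.009,0,0,-0.128,1],
    [0.028,0.017,0.008,0,0,-0.128,1],
    [0.025,0.021,0.009,0,0,-0.127,1],
    [0.022,0.023,0.008,0,0,-0.128,1],
    [0.02,0.026,0.009,0,0,-0.127,1],
  ],
)

```text
time_s: 1.1
ee_pos: [0.4468, -0.3689, 0.1199]
eef_rot: [-3.141, -0.0, 1.576]
force: [0.2, -0.5, 0.8]
grip_width: 0.094
grip_force: 0.0
```

>>> jog_arm(
  motion=[
    [0,0,0,0,0,0,1],
    [0,0,0,0,0,0,1],
    [0,0,0,0,0,0,1],
  ],
)

```text
time_s: 1.4
ee_pos: [0.4452, -0.3703, 0.1206]
eef_rot: [-3.142, 0.0, 1.569]
force: [0.1, -0.1, -0.3]
grip_width: 0.0942
grip_force: 0.0
```

>>> jog_arm(
  motion=[
    [0,0,0.03,0,0,0,1],
    [0,0,0.03,0,0,0,1],
    [0,0,0.028,0,0,0,1],
    [0,0,0.02,0,0,0,1],
    [0,0,0,0,0,0,1],
  ],
)

```text
time_s: 1.9
ee_pos: [0.444, -0.3696, 0.0103]
eef_rot: [-3.139, -0.003, 1.568]
force: [0.1, -0.8, 0.9]
grip_width: 0.0943
grip_force: 0.0
```

>>> jog_arm(
  motion=[
    [0,0,0,0,0,0,-1],
    [0,0,0,0,0,0,-1],
    [0,0,0,0,0,0,-1],
    [0,0,0,0,0,0,-1],
    [0,0,0,0,0,0,-1],
  ],
  squeeze=15,
)

```text
time_s: 2.4
ee_pos: [0.4459, -0.3699, 0.0129]
eef_rot: [3.141, 0.0, 1.571]
force: [-0.6, 0.5, 0.7]
grip_width: 0.0573
grip_force: 0.0
```

>>> jog_arm(
  motion=[
    [0,0,0,0,0,0,-1],
    [0,0,0,0,0,0,-1],
    [0,0,0,0,0,0,-1],
  ],
)

```text
time_s: 2.7
ee_pos: [0.4459, -0.3698, 0.0126]
eef_rot: [3.141, 0.0, 1.571]
force: [-0.2, 0.0, 1.5]
grip_width: 0.0431
grip_force: 15.0
```

```bash
python3 - <<'E'
from plan import *
s=plan(.446,-.370,.163,1.571,3,-1); s=plan(.560,-.0065,.15,.065,14,-1,s)
E
```

```text
[[-0.0,0.0,-0.05,0,0,-0.0,-1],[-0.0,0.0,-0.05,0,0,-0.0,-1],[-0.0,0.0,-0.05,0,0,-0.0,-1]]
[[0.026,0.008,0.001,0,0,0.108,-1],[0.027,0.005,0.001,0,0,0.108,-1],[0.027,0.002,0.001,0,0,0.107,-1],[0.027,-0.0,0.001,0,0,0.108,-1],[0.027,-0.003,0.001,0,0,0.107,-1]]
[[0.026,-0.006,0.001,0,0,0.108,-1],[0.026,-0.009,0.001,0,0,0.107,-1],[0.025,-0.012,0.001,0,0,0.108,-1],[0.023,-0.014,0.001,0,0,0.107,-1],[0.021,-0.017,0.001,0,0,0.108,-1]]
[[0.019,-0.019,0.001,0,0,0.107,-1],[0.018,-0.021,0.001,0,0,0.108,-1],[0.015,-0.023,0.0,0,0,0.107,-1],[0.012,-0.024,0.001,0,0,0.108,-1]]
```

>>> jog_arm(
  motion=[
    [0,0,-0.03,0,0,0,-1],
    [0,0,-0.04,0,0,0,-1],
    [0,0,-0.05,0,0,0,-1],
    [0,0,-0.03,0,0,0,-1],
  ],
)

```text
time_s: 3.1
ee_pos: [0.4463, -0.3701, 0.1661]
eef_rot: [3.139, 0.002, 1.571]
force: [0.3, 0.2, -0.8]
grip_width: 0.0432
grip_force: 15.0
```

>>> jog_arm(
  motion=[
    [0.026,0.008,0.001,0,0,0.108,-1],
    [0.027,0.005,0.001,0,0,0.108,-1],
    [0.027,0.002,0.001,0,0,0.107,-1],
    [0.027,0,0.001,0,0,0.108,-1],
    [0.027,-0.003,0.001,0,0,0.107,-1],
  ],
)

```text
time_s: 3.6
ee_pos: [0.4867, -0.2391, 0.1574]
eef_rot: [-3.141, 0.0, 1.028]
force: [-0.0, 0.3, -1.6]
grip_width: 0.0433
grip_force: 15.0
```

>>> jog_arm(
  motion=[
    [0.026,-0.006,0.001,0,0,0.108,-1],
    [0.026,-0.009,0.001,0,0,0.107,-1],
    [0.025,-0.012,0.001,0,0,0.108,-1],
    [0.023,-0.014,0.001,0,0,0.107,-1],
    [0.021,-0.017,0.001,0,0,0.108,-1],
  ],
)

```text
time_s: 4.1
ee_pos: [0.5277, -0.1095, 0.1524]
eef_rot: [-3.142, 0.0, 0.49]
force: [0.2, -0.4, -0.4]
grip_width: 0.0432
grip_force: 15.0
```

>>> jog_arm(
  motion=[
    [0.019,-0.019,0.001,0,0,0.107,-1],
    [0.018,-0.021,0.001,0,0,0.108,-1],
    [0.015,-0.023,0,0,0,0.107,-1],
    [0.012,-0.024,0.001,0,0,0.108,-1],
    [0,0,0,0,0,0,-1],
  ],
)

```text
time_s: 4.6
ee_pos: [0.56, -0.0042, 0.1491]
eef_rot: [-3.141, 0.0, 0.064]
force: [0.2, -0.3, -0.7]
grip_width: 0.0429
grip_force: 15.0
```

>>> jog_arm(
  motion=[
    [0,0,0,0,0,0,-1],
    [0,0,0,0,0,0,-1],
  ],
)

```text
time_s: 4.8
ee_pos: [0.5595, -0.0073, 0.1494]
eef_rot: [3.141, 0.0, 0.066]
force: [-0.1, -0.4, -0.3]
grip_width: 0.043
grip_force: 15.0
```

>>> jog_arm(
  motion=[
    [0,0,0.04,0,0,0,-1],
    [0,0,0.04,0,0,0,-1],
    [0,0,0.03,0,0,0,-1],
    [0,0,0.015,0,0,0,-1],
    [0,0,0.005,0,0,0,-1],
  ],
)

```text
time_s: 5.3
ee_pos: [0.5592, -0.0072, 0.0185]
eef_rot: [-3.141, 0.002, 0.065]
force: [-0.1, -0.3, -0.1]
grip_width: 0.0433
grip_force: 15.0
```

>>> jog_arm(
  motion=[
    [0,0,0.002,0,0,0,-1],
    [0,0,0,0,0,0,-1],
    [0,0,0,0,0,0,-1],
  ],
)

```text
time_s: 5.6
ee_pos: [0.5604, -0.0067, 0.0187]
eef_rot: [3.141, -0.002, 0.065]
force: [0.3, -0.2, -1.1]
grip_width: 0.0436
grip_force: 15.0
```

>>> jog_arm(
  motion=[
    [0,0,0,0,0,0,0.25],
    [0,0,0,0,0,0,0.25],
    [0,0,0,0,0,0,0.25],
  ],
)

```text
time_s: 5.9
ee_pos: [0.5598, -0.0066, 0.0177]
eef_rot: [3.142, -0.0, 0.065]
force: [-0.6, 0.6, 0.4]
grip_width: 0.0585
grip_force: 0.0
```

>>> jog_arm(
  motion=[
    [0,0,-0.02,0,0,0,0.25],
    [0,0,-0.04,0,0,0,0.25],
    [0,0,-0.04,0,0,0,0.25],
    [0,0,-0.04,0,0,0,0.5],
    [0,0,0,0,0,0,1],
  ],
)

```text
time_s: 6.4
ee_pos: [0.5618, -0.0067, 0.1631]
eef_rot: [3.14, -0.009, 0.065]
force: [0.0, 0.5, -1.2]
grip_width: 0.0712
grip_force: 0.0
```

```bash
python3 - <<'E'
from plan import *
s=plan(.4417,-.2425,.10,1.84,14,1)
E
```

```text
[[-0.01,0.016,0.005,0,0,-0.127,1],[-0.012,0.015,0.004,0,0,-0.127,1],[-0.013,0.013,0.005,0,0,-0.127,1],[-0.015,0.012,0.004,0,0,-0.127,1],[-0.016,0.01,0.005,0,0,-0.127,1]]
[[-0.017,0.007,0.004,0,0,-0.127,1],[-0.018,0.005,0.005,0,0,-0.127,1],[-0.019,0.003,0.004,0,0,-0.127,1],[-0.019,0.0,0.005,0,0,-0.127,1],[-0.019,-0.002,0.004,0,0,-0.126,1]]
[[-0.018,-0.004,0.005,0,0,-0.127,1],[-0.018,-0.007,0.004,0,0,-0.126,1],[-0.017,-0.009,0.005,0,0,-0.127,1],[-0.015,-0.011,0.004,0,0,-0.126,1]]
```

>>> jog_arm(
  motion=[
    [-0.01,0.016,0.005,0,0,-0.127,1],
    [-0.012,0.015,0.004,0,0,-0.127,1],
    [-0.013,0.013,0.005,0,0,-0.127,1],
    [-0.015,0.012,0.004,0,0,-0.127,1],
    [-0.016,0.01,0.005,0,0,-0.127,1],
  ],
)

```text
time_s: 6.9
ee_pos: [0.5165, -0.0916, 0.1336]
eef_rot: [-3.141, 0.0, 0.705]
force: [0.4, 0.0, -0.5]
grip_width: 0.0939
grip_force: 0.0
```

>>> jog_arm(
  motion=[
    [-0.017,0.007,0.004,0,0,-0.127,1],
    [-0.018,0.005,0.005,0,0,-0.127,1],
    [-0.019,0.003,0.004,0,0,-0.127,1],
    [-0.019,0,0.005,0,0,-0.127,1],
    [-0.019,-0.002,0.004,0,0,-0.126,1],
  ],
)

```text
time_s: 7.4
ee_pos: [0.4733, -0.1755, 0.1115]
eef_rot: [-3.141, -0.0, 1.339]
force: [0.1, -0.3, -0.0]
grip_width: 0.0939
grip_force: 0.0
```

>>> jog_arm(
  motion=[
    [-0.018,-0.004,0.005,0,0,-0.127,1],
    [-0.018,-0.007,0.004,0,0,-0.126,1],
    [-0.017,-0.009,0.005,0,0,-0.127,1],
    [-0.015,-0.011,0.004,0,0,-0.15,1],
    [0,0,0,0,0,0,1],
  ],
)

```text
time_s: 7.9
ee_pos: [0.4384, -0.2433, 0.0934]
eef_rot: [-3.14, -0.001, 1.866]
force: [-0.4, 1.5, 0.5]
grip_width: 0.0936
grip_force: 0.0
```

>>> jog_arm(
  motion=[
    [0,0,0,0,0,0,1],
    [0,0,0,0,0,0,1],
  ],
)

```text
time_s: 8.1
ee_pos: [0.4399, -0.2417, 0.0944]
eef_rot: [3.142, -0.0, 1.861]
force: [-0.7, -0.3, 0.7]
grip_width: 0.094
grip_force: 0.0
```

```bash
python3 - <<'E'
from plan import *
s=plan(.4417,-.2425,.0085,1.866,4,1)
im=snap("top","t1");cv2.imwrite('pics/t1b.png',cv2.resize(im[165:250,248:408],(800,425),interpolation=cv2.INTER_CUBIC))
E
```

```text
[[-0.0,0.0,0.021,0,0,-0.001,1],[-0.0,0.001,0.022,0,0,-0.001,1],[-0.001,0.0,0.021,0,0,-0.002,1],[-0.0,0.001,0.022,0,0,-0.001,1]]
```

View pics/t1b.png

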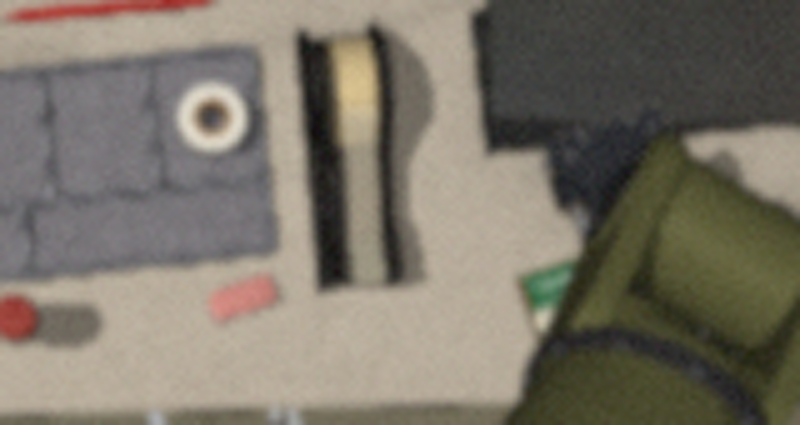

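The roll sits centred in the right-hand bay at crop (212,117). Next is the staple box.

>>> jog_arm(
  motion=[
    [0,0,0.03,0,0,0,1],
    [0,0.001,0.03,0,0,0,1],
    [-0.001,0,0.02,0,0,-0.005,1],
    [0,0.001,0.006,0,0,0,1],
    [0,0,0,0,0,0,1],
  ],
)

```text
time_s: 8.65
ee_pos: [0.4419, -0.2422, 0.0082]
eef_rot: [-3.141, -0.001, 1.868]
force: [0.3, -0.2, 0.0]
grip_width: 0.0943
grip_force: 0.0
```

>>> jog_arm(
  motion=[
    [0,0,0,0,0,0,0],
    [0,0,0,0,0,0,-0.1],
    [0,0,0,0,0,0,-1],
    [0,0,0,0,0,0,-1],
    [0,0,0,0,0,0,-1],
  ],
  squeeze=25,
)

```text
time_s: 9.15
ee_pos: [0.4418, -0.2427, 0.0087]
eef_rot: [3.141, 0.0, 1.869]
force: [-0.6, -0.3, -0.2]
grip_width: 0.0572
grip_force: 0.0
```

>>> jog_arm(
  motion=[
    [0,0,0,0,0,0,-1],
    [0,0,0,0,0,0,-1],
    [0,0,0,0,0,0,-1],
    [0,0,0,0,0,0,-1],
  ],
)

```text
time_s: 9.55
ee_pos: [0.4417, -0.2427, 0.0085]
eef_rot: [-3.142, -0.0, 1.869]
force: [-1.0, 0.8, 1.5]
grip_width: 0.0419
grip_force: 25.0
```

```bash
python3 - <<'E'
from plan import *
s=plan(.5508,.1333,.15,3.207,15,-1,[.4417,-.2427,.15,1.869])
E
```

```text
[[0.022,0.014,-0.0,0,0,-0.089,-1],[0.02,0.016,-0.0,0,0,-0.089,-1],[0.019,0.018,-0.0,0,0,-0.089,-1],[0.017,0.02,-0.0,0,0,-0.089,-1],[0.015,0.021,-0.0,0,0,-0.089,-1]]
[[0.014,0.022,-0.0,0,0,-0.089,-1],[0.012,0.023,-0.0,0,0,-0.089,-1],[0.009,0.024,-0.0,0,0,-0.089,-1],[0.007,0.025,-0.0,0,0,-0.089,-1],[0.005,0.026,-0.0,0,0,-0.089,-1]]
[[0.003,0.026,-0.0,0,0,-0.09,-1],[0.0,0.026,-0.0,0,0,-0.09,-1],[-0.002,0.026,-0.0,0,0,-0.089,-1],[-0.005,0.026,-0.0,0,0,-0.09,-1],[-0.007,0.026,-0.0,0,0,-0.089,-1]]
```

>>> jog_arm(
  motion=[
    [0,0,-0.02,0,0,0,-1],
    [0,0,-0.04,0,0,0,-1],
    [0,0,-0.05,0,0,0,-1],
    [0,0,-0.032,0,0,0,-1],
    [0,0,0,0,0,0,-1],
  ],
)

```text
time_s: 10.05
ee_pos: [0.4432, -0.2436, 0.1547]
eef_rot: [3.137, 0.005, 1.869]
force: [0.3, 0.7, -1.8]
grip_width: 0.042
grip_force: 25.0
```

>>> jog_arm(
  motion=[
    [0.022,0.014,0,0,0,-0.089,-1],
    [0.02,0.016,0,0,0,-0.089,-1],
    [0.019,0.018,0,0,0,-0.089,-1],
    [0.017,0.02,0,0,0,-0.089,-1],
    [0.015,0.021,0,0,0,-0.089,-1],
  ],
)

```text
time_s: 10.55
ee_pos: [0.4784, -0.1169, 0.1493]
eef_rot: [-3.141, -0.001, 2.317]
force: [0.3, -0.9, -1.4]
grip_width: 0.0417
grip_force: 25.0
```

>>> jog_arm(
  motion=[
    [0.014,0.022,0,0,0,-0.089,-1],
    [0.012,0.023,0,0,0,-0.089,-1],
    [0.009,0.024,0,0,0,-0.089,-1],
    [0.007,0.025,0,0,0,-0.089,-1],
    [0.005,0.026,0,0,0,-0.089,-1],
  ],
)

```text
time_s: 11.05
ee_pos: [0.5137, 0.0082, 0.1492]
eef_rot: [-3.141, -0.002, 2.762]
force: [0.3, -0.3, -1.6]
grip_width: 0.0414
grip_force: 25.0
```

>>> jog_arm(
  motion=[
    [0.003,0.026,0,0,0,-0.09,-1],
    [0,0.026,0,0,0,-0.09,-1],
    [-0.002,0.026,0,0,0,-0.089,-1],
    [-0.005,0.026,0,0,0,-0.09,-1],
    [-0.007,0.026,0,0,0,-0.089,-1],
  ],
)

```text
time_s: 11.55
ee_pos: [0.5509, 0.1344, 0.1491]
eef_rot: [-3.141, -0.002, -3.073]
force: [0.6, -0.7, -0.3]
grip_width: 0.0414
grip_force: 25.0
```

>>> jog_arm(
  motion=[
    [0,0,0,0,0,0,-1],
    [0,0,0,0,0,0,-1],
    [0,0,0,0,0,0,-1],
  ],
)

```text
time_s: 11.85
ee_pos: [0.5508, 0.1326, 0.1498]
eef_rot: [-3.141, -0.001, -3.078]
force: [0.0, -0.9, -1.1]
grip_width: 0.0415
grip_force: 25.0
```

>>> jog_arm(
  motion=[
    [0,0,0.04,0,0,0,-1],
    [0,0,0.04,0,0,0,-1],
    [0,0,0.035,0,0,0,-1],
    [0,0,0.015,0,0,0,-1],
    [0,0,0.005,0,0,0,-1],
  ],
)

```text
time_s: 12.35
ee_pos: [0.5507, 0.1327, 0.0144]
eef_rot: [-3.141, -0.002, -3.078]
force: [-0.4, 0.7, -0.0]
grip_width: 0.0419
grip_force: 25.0
```

>>> jog_arm(
  motion=[
    [0,0,0.001,0,0,0,-1],
    [0,0,0.001,0,0,0,-1],
    [0,0,0,0,0,0,-1],
    [0,0,0,0,0,0,-1],
  ],
)

```text
time_s: 12.75
ee_pos: [0.5516, 0.1335, 0.0144]
eef_rot: [3.141, 0.001, -3.076]
force: [0.1, -0.1, -1.0]
grip_width: 0.0418
grip_force: 25.0
```

>>> jog_arm(
  motion=[
    [0,0,0,0,0,0,0.2],
    [0,0,0,0,0,0,0.2],
    [0,0,0,0,0,0,0.2],
  ],
)

```text
time_s: 13.05
ee_pos: [0.5513, 0.1334, 0.0136]
eef_rot: [3.142, 0.0, -3.076]
force: [-0.1, 0.2, 0.3]
grip_width: 0.0562
grip_force: 0.0
```

>>> jog_arm(
  motion=[
    [0,0,-0.02,0,0,0,0.2],
    [0,0,-0.04,0,0,0,0.2],
    [0,0,-0.04,0,0,0,0.5],
    [0,0,-0.035,0,0,0,1],
    [0,0,0,0,0,0,1],
  ],
)

```text
time_s: 13.55
ee_pos: [0.5531, 0.1337, 0.1535]
eef_rot: [3.141, 0.008, -3.076]
force: [-0.2, 0.1, -0.0]
grip_width: 0.0769
grip_force: 0.0
```

```bash
python3 - <<'E'
from plan import *
# notes: one edge direction angle from corners ~ -78..; closing along that or perpendicular
s=plan(.5068,.3590,.10,2.95+0.0,10,1)
E
```

```text
[[0.003,0.023,0.005,0,0,0.026,1],[0.004,0.023,0.005,0,0,0.026,1],[0.004,0.023,0.005,0,0,0.026,1],[0.005,0.022,0.006,0,0,0.026,1],[0.006,0.022,0.005,0,0,0.025,1]]
[[0.006,0.022,0.006,0,0,0.026,1],[0.007,0.022,0.005,0,0,0.025,1],[0.007,0.022,0.006,0,0,0.026,1],[0.007,0.022,0.005,0,0,0.025,1],[0.008,0.021,0.006,0,0,0.026,1]]
```

```bash
python3 - <<'E'
from plan import *
s=plan(.5068,.3590,.08,-2.889,10,1)
E
```

```text
[[0.003,0.023,0.007,0,0,-0.019,1],[0.003,0.023,0.007,0,0,-0.019,1],[0.002,0.023,0.007,0,0,-0.019,1],[0.002,0.023,0.008,0,0,-0.019,1],[0.001,0.023,0.007,0,0,-0.019,1]]
[[0.001,0.023,0.008,0,0,-0.018,1],[0.001,0.023,0.007,0,0,-0.019,1],[0.0,0.023,0.008,0,0,-0.018,1],[-0.0,0.023,0.007,0,0,-0.019,1],[-0.001,0.022,0.008,0,0,-0.018,1]]
```

>>> jog_arm(
  motion=[
    [0.003,0.023,0.007,0,0,-0.019,1],
    [0.003,0.023,0.007,0,0,-0.019,1],
    [0.002,0.023,0.007,0,0,-0.019,1],
    [0.002,0.023,0.008,0,0,-0.019,1],
    [0.001,0.023,0.007,0,0,-0.019,1],
  ],
)

```text
time_s: 14.05
ee_pos: [0.5278, 0.2475, 0.1113]
eef_rot: [-3.141, -0.001, -2.981]
force: [-0.8, 0.2, -1.1]
grip_width: 0.0943
grip_force: 0.0
```

>>> jog_arm(
  motion=[
    [0.001,0.023,0.008,0,0,-0.018,1],
    [0.001,0.023,0.007,0,0,-0.019,1],
    [0,0.023,0.008,0,0,-0.018,1],
    [0,0.023,0.007,0,0,-0.019,1],
    [-0.001,0.022,0.008,0,0,-0.018,1],
  ],
)

```text
time_s: 14.55
ee_pos: [0.5046, 0.3592, 0.0734]
eef_rot: [-3.141, -0.001, -2.889]
force: [0.2, 1.4, -0.2]
grip_width: 0.0938
grip_force: 0.0
```

>>> jog_arm(
  motion=[
    [0,0,0,0,0,0,1],
    [0,0,0,0,0,0,1],
    [0,0,0,0,0,0,1],
  ],
)

```text
time_s: 14.85
ee_pos: [0.5054, 0.3576, 0.0745]
eef_rot: [-3.141, 0.0, -2.89]
force: [0.2, -0.4, -0.1]
grip_width: 0.094
grip_force: 0.0
```

```bash
python3 - <<'E'
from plan import *
s=plan(.5068,.3590,.0085,-2.889,4,1)
for n in("top","scene"):
    im=snap(n,n+"2")
a=cv2.imread('pics/top2.png')[165:250,148:308];b=cv2.imread('pics/scene2.png')[190:320,190:350]
cv2.imwrite('pics/n2.png',np.vstack([cv2.resize(a,(560,298),interpolation=3),cv2.resize(b[:75],(560,262),interpolation=3)]))
E
```

```text
[[-0.0,0.0,0.017,0,0,-0.0,1],[-0.001,0.0,0.016,0,0,-0.0,1],[-0.0,0.001,0.017,0,0,-0.001,1],[-0.001,0.0,0.016,0,0,-0.0,1]]
```

View pics/n2.png

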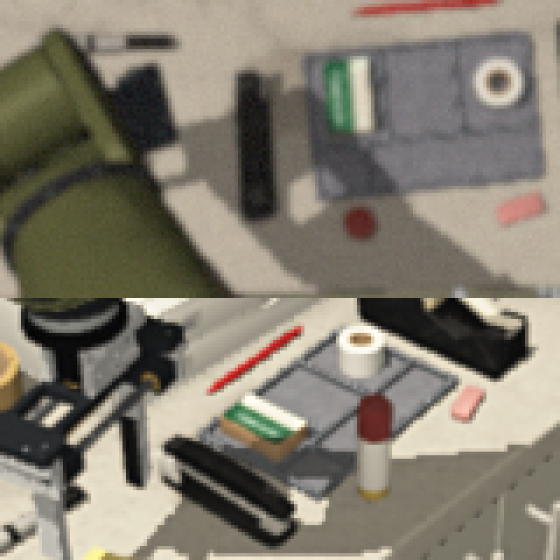

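The staple box lies flat in the left bay (347,95), and the roll is still in the right bay. Next are the notes.

>>> jog_arm(
  motion=[
    [0,0,0.026,0,0,0,1],
    [-0.001,0,0.025,0,0,0,1],
    [0,0.001,0.012,0,0,0,1],
    [0,0,0.003,0,0,0,1],
    [0,0,0,0,0,0,1],
  ],
)

```text
time_s: 15.45
ee_pos: [0.5061, 0.3595, 0.0089]
eef_rot: [3.141, 0.0, -2.89]
force: [-0.4, -0.6, -0.1]
grip_width: 0.0939
grip_force: 0.0
```

>>> jog_arm(
  motion=[
    [0,0,0,0,0,0,0.2],
    [0,0,0,0,0,0,-1],
    [0,0,0,0,0,0,-1],
    [0,0,0,0,0,0,-1],
    [0,0,0,0,0,0,-1],
  ],
  squeeze=12,
)

```text
time_s: 15.95
ee_pos: [0.5058, 0.3596, 0.0086]
eef_rot: [3.142, 0.0, -2.889]
force: [-0.4, -0.0, 0.8]
grip_width: 0.0577
grip_force: 0.0
```

>>> jog_arm(
  motion=[
    [0,0,0,0,0,0,-1],
    [0,0,0,0,0,0,-1],
    [0,0,0,0,0,0,-1],
  ],
)

```text
time_s: 16.25
ee_pos: [0.5058, 0.3596, 0.0085]
eef_rot: [3.142, 0.0, -2.889]
force: [-0.2, -0.3, 2.3]
grip_width: 0.0498
grip_force: 12.0
```

```bash
python3 - <<'E'
from plan import *
o=ctrl.get_obs();p=o['ee_pos'];print(p,o['grip_width'],o['grip_force'])
s=plan(.5554,.0634,.15,-3.076,12,-1,[p[0],p[1],.15,o['eef_rot'][2]])
E
```

```text
[0.50584426 0.35959805 0.00853228] 0.049799477491795856 11.984201967716217
[[0.002,-0.025,-0.0,0,0,0.016,-1],[0.002,-0.025,-0.0,0,0,0.016,-1],[0.001,-0.025,-0.0,0,0,0.015,-1],[0.001,-0.025,-0.0,0,0,0.016,-1],[0.001,-0.025,-0.0,0,0,0.015,-1]]
[[0.0,-0.025,-0.0,0,0,0.016,-1],[-0.0,-0.025,-0.0,0,0,0.015,-1],[-0.001,-0.025,-0.0,0,0,0.016,-1],[-0.001,-0.025,-0.0,0,0,0.015,-1],[-0.001,-0.025,-0.0,0,0,0.016,-1]]
[[-0.002,-0.025,-0.0,0,0,0.015,-1],[-0.002,-0.025,-0.0,0,0,0.016,-1]]
```

>>> jog_arm(
  motion=[
    [0,0,-0.02,0,0,0,-1],
    [0,0,-0.04,0,0,0,-1],
    [0,0,-0.05,0,0,0,-1],
    [0,0,-0.032,0,0,0,-1],
    [0,0,0,0,0,0,-1],
  ],
)

```text
time_s: 16.75
ee_pos: [0.5074, 0.3606, 0.1557]
eef_rot: [3.139, 0.008, -2.889]
force: [1.2, -0.5, 0.2]
grip_width: 0.0499
grip_force: 12.0
```

>>> jog_arm(
  motion=[
    [0.002,-0.025,0,0,0,0.016,-1],
    [0.002,-0.025,0,0,0,0.016,-1],
    [0.001,-0.025,0,0,0,0.015,-1],
    [0.001,-0.025,0,0,0,0.016,-1],
    [0.001,-0.025,0,0,0,0.015,-1],
  ],
)

```text
time_s: 17.25
ee_pos: [0.526, 0.2349, 0.1493]
eef_rot: [-3.141, -0.001, -2.968]
force: [-0.6, 0.6, -0.2]
grip_width: 0.0498
grip_force: 12.0
```

>>> jog_arm(
  motion=[
    [0,-0.025,0,0,0,0.016,-1],
    [0,-0.025,0,0,0,0.015,-1],
    [-0.001,-0.025,0,0,0,0.016,-1],
    [-0.001,-0.025,0,0,0,0.015,-1],
    [-0.001,-0.025,0,0,0,0.016,-1],
  ],
)

```text
time_s: 17.75
ee_pos: [0.5468, 0.1116, 0.1493]
eef_rot: [-3.142, -0.001, -3.046]
force: [0.6, -0.2, 0.1]
grip_width: 0.05
grip_force: 12.0
```

>>> jog_arm(
  motion=[
    [-0.002,-0.025,0,0,0,0.015,-1],
    [-0.002,-0.025,0,0,0,0.016,-1],
    [0,0,0,0,0,0,-1],
    [0,0,0,0,0,0,-1],
    [0,0,0,0,0,0,-1],
  ],
)

```text
time_s: 18.25
ee_pos: [0.5553, 0.064, 0.15]
eef_rot: [3.141, -0.001, -3.076]
force: [0.8, -0.3, -0.9]
grip_width: 0.0502
grip_force: 12.0
```

>>> jog_arm(
  motion=[
    [0,0,0.04,0,0,0,-1],
    [0,0,0.04,0,0,0,-1],
    [0,0,0.035,0,0,0,-1],
    [0,0,0.015,0,0,0,-1],
    [0,0,0.005,0,0,0,-1],
  ],
)

```text
time_s: 18.75
ee_pos: [0.5549, 0.0639, 0.0143]
eef_rot: [3.142, -0.002, -3.076]
force: [0.4, -0.1, 0.3]
grip_width: 0.05
grip_force: 12.0
```

>>> jog_arm(
  motion=[
    [0,0,0.001,0,0,0,-1],
    [0,0,0.001,0,0,0,-1],
    [0,0,0,0,0,0,-1],
    [0,0,0,0,0,0,-1],
  ],
)

```text
time_s: 19.15
ee_pos: [0.556, 0.0633, 0.0144]
eef_rot: [-3.142, 0.001, -3.076]
force: [-0.2, 0.9, -0.6]
grip_width: 0.0504
grip_force: 12.0
```

>>> jog_arm(
  motion=[
    [0,0,0,0,0,0,0.2],
    [0,0,0,0,0,0,0.2],
    [0,0,0,0,0,0,0.2],
  ],
)

```text
time_s: 19.45
ee_pos: [0.5556, 0.0633, 0.0136]
eef_rot: [3.142, 0.0, -3.076]
force: [0.4, -0.3, 0.0]
grip_width: 0.0562
grip_force: 0.0
```

>>> jog_arm(
  motion=[
    [0,0,-0.02,0,0,0,0.2],
    [0,0,-0.04,0,0,0,0.2],
    [0,0,-0.04,0,0,0,0.2],
    [0,0,-0.035,0,0,0,0.2],
    [0,0,0,0,0,0,0.2],
  ],
)

```text
time_s: 19.95
ee_pos: [0.5575, 0.0634, 0.1534]
eef_rot: [-3.141, 0.008, -3.076]
force: [1.2, -0.3, -0.0]
grip_width: 0.0562
grip_force: 0.0
```

```bash
python3 - <<'E'
from plan import *
# marker axis ~ 91.5 deg (2 deg off y): closing ~ 2deg -> yaw 92deg=1.606
im=cv2.imread('pics/top0.png')[225:250,148:208]
cv2.imwrite('pics/mk.png',cv2.resize(im,(780,325),interpolation=3))
s=plan(.4125,.3620,.12,1.606,14,0.2)
E
```

```text
[[0.009,0.022,0.002,0,0,0.114,0.2],[0.011,0.021,0.002,0,0,0.114,0.2],[0.014,0.019,0.002,0,0,0.114,0.2],[0.016,0.018,0.002,0,0,0.114,0.2],[0.018,0.016,0.003,0,0,0.114,0.2]]
[[0.019,0.014,0.002,0,0,0.115,0.2],[0.021,0.011,0.003,0,0,0.114,0.2],[0.022,0.009,0.002,0,0,0.115,0.2],[0.023,0.006,0.003,0,0,0.114,0.2],[0.023,0.004,0.002,0,0,0.115,0.2]]
[[0.024,0.001,0.003,0,0,0.114,0.2],[0.023,-0.002,0.002,0,0,0.115,0.2],[0.023,-0.004,0.003,0,0,0.114,0.2],[0.023,-0.007,0.002,0,0,0.115,0.2]]
```

View pics/mk.png

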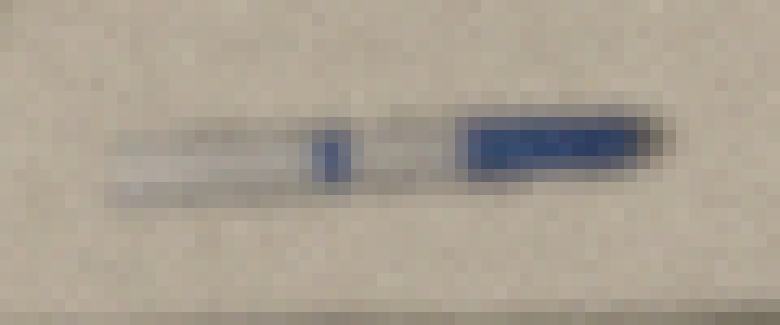

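```bash
python3 - <<'E'
from plan import *
s=plan(.4125,.3660,.10,1.595,14,0.2)
E
```

```text
[[0.009,0.022,0.004,0,0,0.115,0.2],[0.011,0.021,0.004,0,0,0.115,0.2],[0.014,0.02,0.004,0,0,0.115,0.2],[0.016,0.018,0.004,0,0,0.115,0.2],[0.018,0.016,0.004,0,0,0.115,0.2]]
[[0.02,0.014,0.004,0,0,0.115,0.2],[0.021,0.011,0.004,0,0,0.115,0.2],[0.022,0.009,0.004,0,0,0.115,0.2],[0.023,0.006,0.004,0,0,0.115,0.2],[0.024,0.004,0.003,0,0,0.115,0.2]]
[[0.024,0.001,0.004,0,0,0.115,0.2],[0.024,-0.002,0.003,0,0,0.116,0.2],[0.023,-0.004,0.004,0,0,0.115,0.2],[0.023,-0.007,0.003,0,0,0.116,0.2]]
```

>>> jog_arm(
  motion=[
    [0.009,0.022,0.004,0,0,0.115,0.2],
    [0.011,0.021,0.004,0,0,0.115,0.2],
    [0.014,0.02,0.004,0,0,0.115,0.2],
    [0.016,0.018,0.004,0,0,0.115,0.2],
    [0.018,0.016,0.004,0,0,0.115,0.2],
  ],
)

```text
time_s: 20.45
ee_pos: [0.503, 0.1723, 0.1276]
eef_rot: [-3.141, -0.001, 2.627]
force: [0.1, 0.1, 0.8]
grip_width: 0.0567
grip_force: 0.0
```

>>> jog_arm(
  motion=[
    [0.02,0.014,0.004,0,0,0.115,0.2],
    [0.021,0.011,0.004,0,0,0.115,0.2],
    [0.022,0.009,0.004,0,0,0.115,0.2],
    [0.023,0.006,0.004,0,0,0.115,0.2],
    [0.024,0.004,0.003,0,0,0.115,0.2],
  ],
)

```text
time_s: 20.95
ee_pos: [0.4507, 0.2802, 0.1085]
eef_rot: [-3.141, 0.0, 2.052]
force: [-0.3, 1.0, 0.4]
grip_width: 0.0566
grip_force: 0.0
```

>>> jog_arm(
  motion=[
    [0.024,0.001,0.004,0,0,0.115,0.2],
    [0.024,-0.002,0.003,0,0,0.116,0.2],
    [0.023,-0.004,0.004,0,0,0.115,0.2],
    [0.023,-0.007,0.003,0,0,0.116,0.2],
    [0,0,0,0,0,0,0.2],
  ],
)

```text
time_s: 21.45
ee_pos: [0.4094, 0.3675, 0.0943]
eef_rot: [-3.14, 0.001, 1.594]
force: [-0.7, -0.8, 0.2]
grip_width: 0.0564
grip_force: 0.0
```

>>> jog_arm(
  motion=[
    [0,0,0,0,0,0,0.2],
    [0,0,0,0,0,0,0.2],
  ],
)

```text
time_s: 21.65
ee_pos: [0.4112, 0.3653, 0.0953]
eef_rot: [-3.141, 0.0, 1.596]
force: [-0.3, -0.8, 0.1]
grip_width: 0.0561
grip_force: 0.0
```

```bash
python3 - <<'E'
from plan import *
s=plan(.4125,.3660,.0085,1.595,5,0.2)
a=snap("top","top3")[165:250,190:310];b=snap("scene","scene3")[180:320,190:370]
cv2.imwrite('pics/n3.png',np.hstack([cv2.resize(a,(360,255),interpolation=3),cv2.resize(b,(328,255),interpolation=3)]))
E
```

```text
[[0.0,0.0,0.017,0,0,0.0,0.2],[0.0,0.0,0.017,0,0,0.0,0.2],[0.0,0.0,0.018,0,0,0.0,0.2],[0.0,0.001,0.017,0,0,0.001,0.2],[0.001,0.0,0.018,0,0,0.0,0.2]]
```

View pics/n3.png

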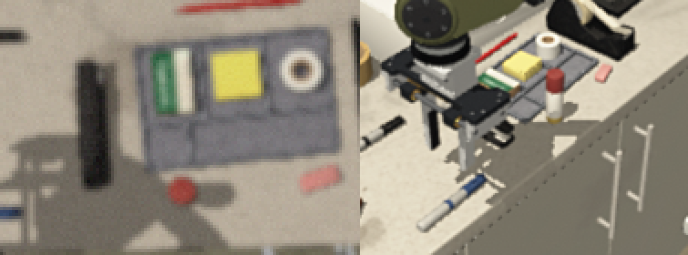

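All three refills are in their bays, and the gripper hovers over the blue marker. Next I'll descend and grip it.

>>> jog_arm(
  motion=[
    [0,0,0.03,0,0,0,0.2],
    [0,0.001,0.03,0,0,0,0.2],
    [0,0,0.02,0,0,0,0.2],
    [0.001,0,0.007,0,0,0,0.2],
    [0,0,0,0,0,0,0.2],
  ],
)

```text
time_s: 22.25
ee_pos: [0.4119, 0.3666, 0.0081]
eef_rot: [-3.141, 0.001, 1.595]
force: [-0.4, 0.7, 0.2]
grip_width: 0.0564
grip_force: 0.0
```

>>> jog_arm(
  motion=[
    [0,0,0,0,0,0,-1],
    [0,0,0,0,0,0,-1],
    [0,0,0,0,0,0,-1],
    [0,0,0,0,0,0,-1],
    [0,0,0,0,0,0,-1],
  ],
  squeeze=12,
)

```text
time_s: 22.75
ee_pos: [0.4119, 0.3671, 0.0087]
eef_rot: [3.141, -0.0, 1.595]
force: [-0.1, -0.5, 0.1]
grip_width: 0.02
grip_force: 0.0
```

>>> jog_arm(
  motion=[
    [0,0,0,0,0,0,-1],
    [0,0,0,0,0,0,-1],
    [0,0,0,0,0,0,-1],
  ],
)

```text
time_s: 23.05
ee_pos: [0.4119, 0.3671, 0.0086]
eef_rot: [3.141, -0.0, 1.595]
force: [-1.1, -1.0, 4.6]
grip_width: 0.0172
grip_force: 12.0
```

```bash
python3 - <<'E'
from plan import *
o=ctrl.get_obs();p=o['ee_pos'];print(p,o['grip_width'],o['grip_force'])
s=plan(.4891,.0339,.15,1.636,14,-1,[p[0],p[1],.15,o['eef_rot'][2]])
E
```

```text
[0.41186422 0.36710331 0.00863682] 0.017210592753824677 11.984851509332657
[[-0.024,0.005,-0.0,0,0,-0.003,-1],[-0.024,0.005,-0.0,0,0,-0.003,-1],[-0.024,0.005,-0.0,0,0,-0.003,-1],[-0.024,0.005,-0.0,0,0,-0.003,-1],[-0.024,0.005,-0.0,0,0,-0.003,-1]]
[[-0.024,0.004,-0.0,0,0,-0.003,-1],[-0.024,0.004,-0.0,0,0,-0.003,-1],[-0.024,0.004,-0.0,0,0,-0.003,-1],[-0.024,0.004,-0.0,0,0,-0.003,-1],[-0.024,0.004,-0.0,0,0,-0.003,-1]]
[[-0.024,0.005,-0.0,0,0,-0.003,-1],[-0.024,0.004,-0.0,0,0,-0.003,-1],[-0.024,0.004,-0.0,0,0,-0.003,-1],[-0.024,0.005,-0.0,0,0,-0.002,-1]]
```

>>> jog_arm(
  motion=[
    [0,0,-0.02,0,0,0,-1],
    [0,0,-0.04,0,0,0,-1],
    [0,0,-0.05,0,0,0,-1],
    [0,0,-0.032,0,0,0,-1],
    [0,0,0,0,0,0,-1],
  ],
)

```text
time_s: 23.55
ee_pos: [0.4133, 0.3682, 0.155]
eef_rot: [3.136, -0.004, 1.595]
force: [0.2, -0.5, -1.3]
grip_width: 0.0174
grip_force: 12.0
```

>>> jog_arm(
  motion=[
    [-0.024,0.005,0,0,0,-0.003,-1],
    [-0.024,0.005,0,0,0,-0.003,-1],
    [-0.024,0.005,0,0,0,-0.003,-1],
    [-0.024,0.005,0,0,0,-0.003,-1],
    [-0.024,0.005,0,0,0,-0.003,-1],
  ],
)

```text
time_s: 24.05
ee_pos: [0.4402, 0.2467, 0.1493]
eef_rot: [-3.14, 0.001, 1.61]
force: [-0.6, -0.3, -0.4]
grip_width: 0.0168
grip_force: 12.0
```

>>> jog_arm(
  motion=[
    [-0.024,0.004,0,0,0,-0.003,-1],
    [-0.024,0.004,0,0,0,-0.003,-1],
    [-0.024,0.004,0,0,0,-0.003,-1],
    [-0.024,0.004,0,0,0,-0.003,-1],
    [-0.024,0.004,0,0,0,-0.003,-1],
  ],
)

```text
time_s: 24.55
ee_pos: [0.4655, 0.1278, 0.1493]
eef_rot: [-3.14, 0.0, 1.625]
force: [0.3, 0.5, -0.5]
grip_width: 0.017
grip_force: 12.0
```

>>> jog_arm(
  motion=[
    [-0.024,0.005,0,0,0,-0.003,-1],
    [-0.024,0.004,0,0,0,-0.003,-1],
    [-0.024,0.004,0,0,0,-0.003,-1],
    [-0.024,0.005,0,0,0,-0.002,-1],
    [0,0,0,0,0,0,-1],
  ],
)

```text
time_s: 25.05
ee_pos: [0.4894, 0.0321, 0.1494]
eef_rot: [-3.14, 0.0, 1.633]
force: [-0.6, 0.0, 0.8]
grip_width: 0.017
grip_force: 12.0
```

>>> jog_arm(
  motion=[
    [0,0,0,0,0,0,-1],
    [0,0,0,0,0,0,-1],
    [0,0,0,0,0,0,-1],
  ],
)

```text
time_s: 25.35
ee_pos: [0.4891, 0.0348, 0.1502]
eef_rot: [-3.141, -0.0, 1.637]
force: [0.5, -0.1, -0.4]
grip_width: 0.0164
grip_force: 12.0
```

```bash
python3 - <<'E'
from plan import *
plan(.4891,.0339,.0135,1.636,5,-1)
a=snap("top","top4")[165:250,190:310];b=snap("scene","scene4")[180:320,190:370]
cv2.imwrite('pics/n4.png',np.hstack([cv2.resize(a,(360,255),interpolation=3),cv2.resize(b,(328,255),interpolation=3)]))
E
```

```text
[[-0.0,-0.0,0.027,0,0,0.0,-1],[-0.0,-0.0,0.027,0,0,0.0,-1],[-0.0,-0.0,0.028,0,0,0.0,-1],[-0.0,-0.0,0.027,0,0,0.0,-1],[-0.001,-0.0,0.028,0,0,0.001,-1]]
```

View pics/n4.png

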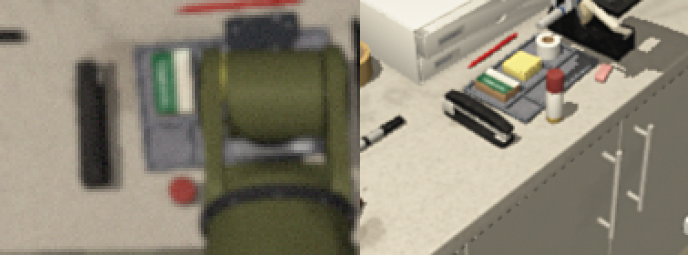

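>>> jog_arm(
  motion=[
    [0,0,0.04,0,0,0,-1],
    [0,0,0.04,0,0,0,-1],
    [0,0,0.035,0,0,0,-1],
    [-0.001,0,0.016,0,0,0,-1],
    [0,0,0.006,0,0,0,-1],
  ],
)

```text
time_s: 25.95
ee_pos: [0.4885, 0.0333, 0.0118]
eef_rot: [-3.139, -0.0, 1.636]
force: [-0.5, -1.1, 0.5]
grip_width: 0.0167
grip_force: 12.0
```

>>> jog_arm(
  motion=[
    [0,0,0.001,0,0,0,-1],
    [0,0,0,0,0,0,-1],
    [0,0,0,0,0,0,-1],
  ],
)

```text
time_s: 26.25
ee_pos: [0.4901, 0.0331, 0.0135]
eef_rot: [3.14, 0.0, 1.636]
force: [0.5, -0.2, -0.1]
grip_width: 0.0165
grip_force: 12.0
```

>>> jog_arm(
  motion=[
    [0,0,0,0,0,0,-0.4],
    [0,0,0,0,0,0,-0.4],
    [0,0,0,0,0,0,-0.4],
  ],
)

```text
time_s: 26.55
ee_pos: [0.4896, 0.0331, 0.0127]
eef_rot: [3.141, 0.0, 1.636]
force: [-0.6, 0.5, -0.7]
grip_width: 0.0279
grip_force: 0.0
```

>>> jog_arm(
  motion=[
    [0,0,-0.02,0,0,0,-0.4],
    [0,0,-0.04,0,0,0,-0.4],
    [0,0,-0.045,0,0,0,-0.4],
    [0,0,-0.05,0,0,0,0.2],
    [0,0,0,0,0,0,0.2],
  ],
)

```text
time_s: 27.05
ee_pos: [0.4919, 0.0331, 0.1737]
eef_rot: [3.131, 0.001, 1.636]
force: [0.2, 1.0, -0.3]
grip_width: 0.0409
grip_force: 0.0
```

```bash
python3 - <<'E'
from plan import *
plan(.4290,.1214,.15,1.636,6,.2)
E
```

```text
[[0.015,-0.01,0.004,0,0,-0.0,0.2],[0.015,-0.009,0.004,0,0,-0.0,0.2],[0.016,-0.01,0.004,0,0,-0.0,0.2],[0.015,-0.009,0.004,0,0,-0.0,0.2],[0.016,-0.01,0.004,0,0,-0.0,0.2]]
[[0.015,-0.009,0.004,0,0,-0.0,0.2]]
```

>>> jog_arm(
  motion=[
    [0.015,-0.01,0.004,0,0,0,0.4],
    [0.015,-0.009,0.004,0,0,0,0.4],
    [0.016,-0.01,0.004,0,0,0,0.4],
    [0.015,-0.009,0.004,0,0,0,0.4],
    [0.016,-0.01,0.004,0,0,0,0.4],
  ],
)

```text
time_s: 27.55
ee_pos: [0.4359, 0.1073, 0.1468]
eef_rot: [-3.141, 0.0, 1.636]
force: [0.6, 0.1, 0.8]
grip_width: 0.0659
grip_force: 0.0
```

>>> jog_arm(
  motion=[
    [0.015,-0.009,0.004,0,0,0,0.4],
    [0,0,0,0,0,0,0.4],
    [0,0,0,0,0,0,0.4],
    [0,0,0,0,0,0,0.4],
  ],
)

```text
time_s: 27.95
ee_pos: [0.427, 0.1207, 0.1435]
eef_rot: [3.141, 0.0, 1.635]
force: [-0.4, -1.1, 0.5]
grip_width: 0.066
grip_force: 0.0
```

```bash
python3 - <<'E'
from plan import *
o=ctrl.get_obs();print(o['ee_pos'])
plan(.4290,.1214,.025,1.636,5,.4)
b=snap("scene","scene5")[180:290,240:380]
cv2.imwrite('pics/n5.png',cv2.resize(b,(700,550),interpolation=3))
E
```

```text
[0.42703121 0.12068089 0.14350068]
[[0.0,0.0,0.024,0,0,-0.0,0.4],[0.0,0.001,0.024,0,0,-0.0,0.4],[0.0,0.0,0.024,0,0,-0.0,0.4],[0.0,0.001,0.023,0,0,-0.0,0.4],[0.001,0.0,0.024,0,0,-0.001,0.4]]
```

View pics/n5.png

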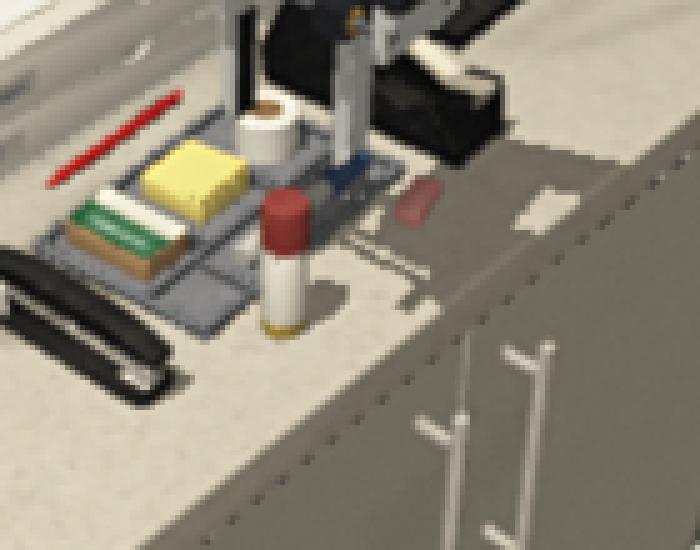

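The marker lies in the trough, and the fingers straddle the point above the glue cap at (286,195). I'll descend slowly.

>>> jog_arm(
  motion=[
    [0.001,0.002,0.025,0,0,0,0.4],
    [0,0,0.03,0,0,0,0.4],
    [0,0,0.03,0,0,0,0.4],
    [0,0,0.02,0,0,0,0.4],
    [0,0,0.013,0,0,0,0.4],
  ],
)

```text
time_s: 28.5
ee_pos: [0.4282, 0.1217, 0.0239]
eef_rot: [-3.14, 0.0, 1.635]
force: [0.9, 0.9, 0.9]
grip_width: 0.0659
grip_force: 0.0
```

>>> jog_arm(
  motion=[
    [0,0,0,0,0,0,0],
    [0,0,0,0,0,0,-0.2],
    [0,0,0,0,0,0,-0.28],
    [0,0,0,0,0,0,-0.34],
    [0,0,0,0,0,0,-0.4],
  ],
  squeeze=8,
)

```text
time_s: 29.0
ee_pos: [0.4288, 0.1223, 0.026]
eef_rot: [3.141, -0.0, 1.636]
force: [0.2, -0.1, 0.9]
grip_width: 0.03
grip_force: 0.4
```

>>> jog_arm(
  motion=[
    [0,0,0,0,0,0,-0.5],
    [0,0,0,0,0,0,-1],
    [0,0,0,0,0,0,-1],
    [0,0,0,0,0,0,-1],
    [0,0,0,0,0,0,-1],
  ],
)

```text
time_s: 29.5
ee_pos: [0.4288, 0.1224, 0.0259]
eef_rot: [3.141, -0.0, 1.636]
force: [0.6, -0.1, 7.0]
grip_width: 0.0288
grip_force: 8.0
```

```bash
python3 - <<'E'
from plan import *
o=ctrl.get_obs();p=o['ee_pos'];print(p,o['grip_width'],o['grip_force'])
plan(.4823,.1387,.15,1.636,5,-1,[p[0],p[1],.15,o['eef_rot'][2]])
E
```

```text
[0.42884629 0.12235693 0.02586279] 0.02875794134512445 8.000657729789964
[[0.003,0.011,-0.0,0,0,-0.0,-1],[0.002,0.011,-0.0,0,0,-0.0,-1],[0.003,0.011,-0.0,0,0,-0.0,-1],[0.002,0.011,-0.0,0,0,-0.0,-1],[0.003,0.01,-0.0,0,0,-0.0,-1]]
```

>>> jog_arm(
  motion=[
    [0,0,0,0,0,0,-1],
    [0,0,-0.01,0,0,0,-1],
    [0,0,-0.02,0,0,0,-1],
    [0,0,-0.015,0,0,0,-1],
    [0,0,-0.005,0,0,0,-1],
  ],
  squeeze=12,
)

```text
time_s: 30.0
ee_pos: [0.4291, 0.1224, 0.0771]
eef_rot: [3.139, -0.0, 1.636]
force: [-0.1, -0.1, -1.3]
grip_width: 0.0294
grip_force: 12.0
```

>>> jog_arm(
  motion=[
    [0.003,0.011,0,0,0,0,-1],
    [0.002,0.011,0,0,0,0,-1],
    [0.003,0.011,0,0,0,0,-1],
    [0.002,0.011,0,0,0,0,-1],
    [0.003,0.01,0,0,0,0,-1],
  ],
)

```text
time_s: 30.5
ee_pos: [0.4824, 0.139, 0.0745]
eef_rot: [-3.14, 0.0, 1.636]
force: [-0.3, -0.5, -0.1]
grip_width: 0.0295
grip_force: 12.0
```

>>> jog_arm(
  motion=[
    [0,0,0,0,0,0,-1],
    [0,0,0,0,0,0,-1],
    [0,0,0,0,0,0,-1],
  ],
)

```text
time_s: 30.8
ee_pos: [0.4812, 0.1387, 0.0752]
eef_rot: [-3.141, 0.0, 1.636]
force: [0.6, -0.1, 0.2]
grip_width: 0.0293
grip_force: 12.0
```

```bash
python3 - <<'E'
from plan import *
plan(.4823,.1387,.029,1.636,5,-1)
b=snap("scene","scene6")[170:280,240:380]
cv2.imwrite('pics/n6.png',cv2.resize(b,(700,550),interpolation=3))
E
```

```text
[[-0.0,0.0,0.009,0,0,-0.0,-1],[-0.0,0.0,0.009,0,0,-0.0,-1],[-0.0,0.0,0.009,0,0,-0.0,-1],[-0.0,0.001,0.01,0,0,-0.0,-1],[-0.0,0.0,0.009,0,0,-0.0,-1]]
```

View pics/n6.png

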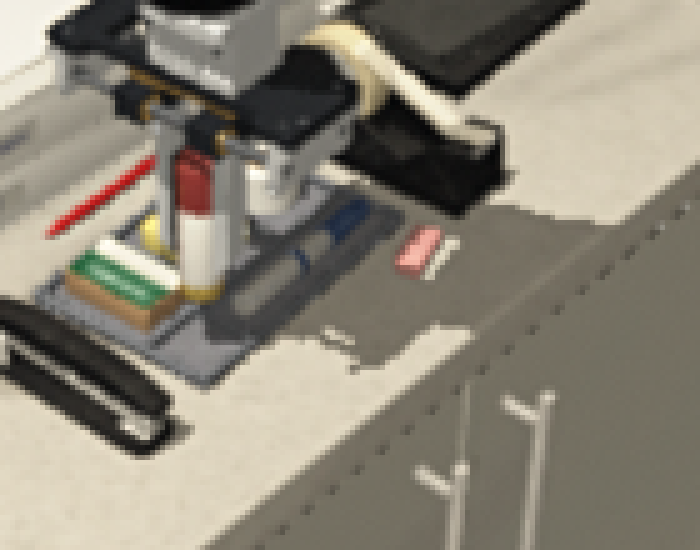

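The glue stick is held upright over the pocket, and the marker lies in the trough. I'll lower it.

>>> jog_arm(
  motion=[
    [0,0,0.014,0,0,0,-1],
    [0,0.001,0.014,0,0,0,-1],
    [0,0,0.01,0,0,0,-1],
    [0,0,0.006,0,0,0,-1],
    [0,0,0.002,0,0,0,-1],
  ],
)

```text
time_s: 31.35
ee_pos: [0.4822, 0.1388, 0.0287]
eef_rot: [-3.14, 0.0, 1.636]
force: [-0.5, 0.1, -1.0]
grip_width: 0.0293
grip_force: 12.0
```

>>> jog_arm(
  motion=[
    [0,0,0.001,0,0,0,-1],
    [0,0,0,0,0,0,-1],
    [0,0,0,0,0,0,-1],
  ],
)

```text
time_s: 31.65
ee_pos: [0.4827, 0.1389, 0.0288]
eef_rot: [3.141, -0.0, 1.636]
force: [0.5, 0.0, -0.8]
grip_width: 0.0292
grip_force: 12.0
```

>>> jog_arm(
  motion=[
    [0,0,0.001,0,0,0,-1],
    [0,0,0,0,0,0,-1],
    [0,0,0,0,0,0,-0.38],
    [0,0,0,0,0,0,-0.34],
    [0,0,0,0,0,0,-0.3],
  ],
  squeeze=5,
)

```text
time_s: 32.15
ee_pos: [0.4824, 0.1388, 0.0274]
eef_rot: [-3.141, 0.0, 1.636]
force: [-0.8, -0.2, 0.1]
grip_width: 0.0326
grip_force: 0.0
```

>>> jog_arm(
  motion=[
    [0,0,0,0,0,0,-0.25],
    [0,0,0,0,0,0,-0.18],
    [0,0,0,0,0,0,-0.13],
    [0,0,0,0,0,0,-0.13],
    [0,0,-0.01,0,0,0,-0.13],
  ],
)

```text
time_s: 32.65
ee_pos: [0.4819, 0.1387, 0.0369]
eef_rot: [-3.14, 0.0, 1.636]
force: [0.2, -0.0, 1.0]
grip_width: 0.0408
grip_force: 0.0
```

>>> jog_arm(
  motion=[
    [0,0,-0.02,0,0,0,-0.13],
    [0,0,-0.03,0,0,0,-0.13],
    [0,0,-0.03,0,0,0,-0.13],
    [0,0,-0.05,0,0,0,-0.13],
    [0,0,-0.05,0,0,0,-0.13],
  ],
)

```text
time_s: 33.15
ee_pos: [0.4819, 0.1387, 0.2198]
eef_rot: [-3.141, 0.0, 1.636]
force: [1.1, -0.9, 0.6]
grip_width: 0.0408
grip_force: 0.0
```

>>> jog_arm(
  motion=[
    [0.03,0.0,-0.03,0,0,0,0],
    [0.05,0,0,0,0,0,0],
    [0.05,0,0,0,0,0,0],
    [0.05,0,0,0,0,0,0],
    [0.05,0,0,0,0,0,0],
  ],
)

```text
time_s: 33.65
ee_pos: [0.467, 0.3703, 0.2485]
eef_rot: [3.141, -0.0, 1.636]
force: [1.1, 0.1, -0.5]
grip_width: 0.047
grip_force: 0.0
```

>>> jog_arm(
  motion=[
    [0,0,0,0,0,0,0],
    [0,0,0,0,0,0,0],
    [0,0,0,0,0,0,0],
  ],
)

```text
time_s: 33.95
ee_pos: [0.4678, 0.3674, 0.2479]
eef_rot: [3.141, 0.0, 1.635]
force: [1.3, -0.6, 0.0]
grip_width: 0.0471
grip_force: 0.0
```

```bash
python3 - <<'E'
from plan import *
a=snap("top","top7")[165:250,210:320];b=snap("scene","scene7")[170:290,230:350]
cv2.imwrite('pics/n7.png',np.hstack([cv2.resize(a,(440,340),interpolation=3),cv2.resize(b,(340,340),interpolation=3)]))
E
```

```text
(no output)
```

View pics/n7.png

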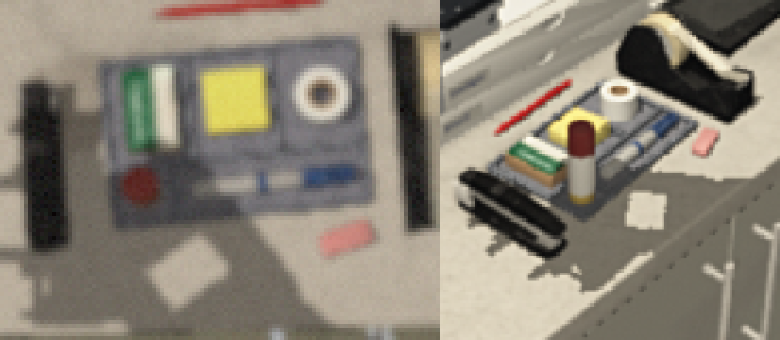

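Everything is in place: box (150,108), notes (237,100), roll (320,93), marker centred at (277,180), and glue stick upright in the pocket (140,187). The eraser has not moved. I'll hand in.

```bash
python3 -c "
from station import ctrl
print(ctrl.hand_in())"
```

```text
the job is handed in; nothing more can be done
None
```

The tray is restocked and handed in at about 34 s: in the last pictures every item sits where the task asks, and the eraser looked unmoved and the arm never went near the black marker, but `hand_in()` returned no verdict.

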